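# Slide the graver into the empty bay of the tool rack

### The arm

A 6-joint arm with a two-finger parallel gripper is mounted at the origin on a cart in front of the work surface, level with it; the furniture and walls round the work are solid. World frame = base frame: x ahead of the robot, y to its left, z up, the work surface at z = 0. Lengths are in m, angles in degrees, forces in N, time in s.
With the tool pointing down it reaches from about 0.4 to 0.825 m from the base axis. Payload 7 kg.
Tool frame: the origin (TCP) lies midway between the tips of the shut fingers; the grasp point (between the pads) lies 19 mm behind it; z points along the fingers, y is the line along which they close (so a half turn about z gives the same grasp; the last joint's range is limited). The gripper opens to 88 mm and grips with 3 to 60 N. Pads are 19 mm wide; open, the fingers measure 130 mm over their backs; the gripper's body (78 mm by 193 mm) begins 47 mm behind the grasp point.
Start: joints at [-55.514, 20.546, 0.682, 0, -70.136, -16.507], TCP at [0.208, -0.642, 0.227] pointing down, gripper open.
Joint ranges: [-176.03, 176.03], [-82.01, 121.73], [-58.28, 71.71], [-173.87, 95.51], [-174.79, -0.11], [-173.66, 173.66]. Speed limits (degrees/s): [136.94, 136.94, 172.46, 180, 180, 180].

### API

Orientations are given as [roll, pitch, yaw] about the fixed x, y, z axes, in that order (R = Rz(yaw) Ry(pitch) Rx(roll)).
In Python, from plant import telemetry, viewer, workorder gives the robot as it stands. The module is installed in compiled form; this text tells all that it offers.
- The arm moves only by the tool carry_out, never from a script. Its argument "rows" is a list of rows, each a list of 6 numbers: the shift along the tool's x, y, z in m, then the turn, a rotation vector about the tool's x, y, z in rad. In form: [[tx, ty, tz, ax, ay, az], ...]. A call has 1 to 8 rows; each row is the pose to reach, as a shift and turn from the pose commanded when the call began, along the tool's axes at that moment; what a row does not reach only later rows make up. A row lasts 1/8 s, in which the tool goes at most 62.5 mm and 10.7 degrees, less where a joint would pass 70% of its speed; a pose out of reach is approached as far as the arm can. A call with a gripper value outside its range is refused whole. "grip" is the gripper's target within -1 to 1 (fully open at 1, half-way at 0, shut at -1), set as the call begins (left out, the last holds). The fingers move at their own pace and stop on an object; the grip force is fixed at half the most. Time passes only in rows, so rows that repeat a pose let the fingers close. It gives the time, the measured TCP pose, the force, the opening and the grip force at its end, in the units of the state.
- telemetry.get_obs(): the state, without advancing time (a new reading comes with each control period).
- viewer.snapshot(name): name is "scene" or "top" or "wrist"; returns the picture (420x560x3 uint8, red, green, blue); there is no depth.
- viewer.camera_info(name): a dict with "intrinsics" (3x3 intrinsics, pixels), "k1" (the pictures are not rectified: a ray, as slopes to the right and down, at radius r is drawn at 1 + k1 r^2 times it, then the intrinsics apply), "extrinsics" (4x4, takes a point from camera to world coordinates); the wrist camera has in their place "tool_from_camera" (4x4, takes a point from camera to tool coordinates, whose origin is the TCP and whose axes are the flange's). Camera axes: x right, y down, z forward; pixel columns grow to the right and rows downward; lengths in m; the calibration is good to about 2 mm. A picture is of the moment at which its call begins: read the wrist's pose just before it. camera_info takes no time and is no camera call.
- workorder.close_job(): hands the job in; it is judged then, once.
The state is a dict: "clock": time; "joint_pos": joint angles; "qvel": joint speeds; "tau": joint torques, N m; "tool_pos": TCP position; "orientation": TCP orientation; "force": force on the tool from outside, world axes, zero at the start; "moment": the same for the moment, N m; "opening": finger opening in m; "gripper_force": force on a finger pad.
Only numpy, scipy, OpenCV 4.12 (cv2) and the standard library are available. Lean on these libraries where they do the work, as an engineer would, in place of code of your own. Each camera call takes 0.05 s, during which the arm holds its last target. There are 200 camera calls.

### The job

Put the graver with the short orange handle back in the bench rack: lay it in the one of the two tunnels that has no tool in it, sliding it in blade first through the front until the blade is under the roof and the handle sticks out at the front. Let go of it there, lying on the bench, and leave the file in the other tunnel where it is.

Things in the scene. Friction and masses are not known exactly. Their poses are not given: they have to be found in the camera images.
- graver: Graver lying left of the rack, pointing roughly away from the robot: orange-brown wooden handle 24 mm wide, 22 high, 55 long, and a thin steel blade 10 mm wide, up to 12 high, 71 long; 125 mm in all, about 0.05 kg. Origin: underside, midway along it. Own y runs along it: blade tip at y = +63 mm, handle from -63 to -8 mm; z up.
- graver_tip (a point): Tip of the graver's blade (y = +63 mm, z = +6 mm in the graver's frame).
- bay_empty: The toolless one of the rack's two like wooden tunnels, fixed side by side (76 mm apart) before a back rail 54 mm high, mouths to the robot; either may be empty. Inside 80 mm deep, 42 wide, 32 high, no floor (tools lie on the bench), far end closed; walls 12 mm, roof 10 mm (top at 42 mm). Origin: middle of the mouth at bench height; x into the tunnel, y across to the left, z up.
- wood_file: Slim file with a pale wooden handle (195 mm long, 21 mm wide, 20 mm high), lying in the other tunnel of the rack with about 123 mm of it, handle and all, sticking out at the front. Origin on its underside midway along it; y along the tool to its tip.

How it is judged:
By the outcome, as a careful person would: the job done as asked, in the order asked, and still so for the second after the job is handed in, with the robot touching nothing.
It also fails if it takes over 42 s, if anything falls off the work surface, if the arm or the gripper's body presses on something with over 40 N, if the wrist force passes 120 N, or if a joint passes its speed limit or range.

## Working session

There is one attempt and no reset: what is moved stays moved. The work goes in short steps, Python scripts to look and compute and a tool call to move; the robot and the scene stay as the last step left them, time stands still between calls to the robot, and variables do not carry over. Pictures are saved under pics/ and viewed, at most 10 in all, crops included, and the job is handed in when it is done.

Besides the shell and the picture viewer there is one more tool, called after "Emit:" in YAML: its name, and indented under it one key for each argument. carry_out: Moves the arm, as the interface text tells. Its arguments: {"type":"object","properties":{"rows":{"type":"array"},"grip":{"type":"number"}},"required":["rows"]}

```bash
mkdir -p pics
cat > h.py <<'E'
import numpy as np, cv2
from plant import telemetry, viewer, workorder
from scipy.spatial.transform import Rotation as R
def cam(name, obs=None):
    c=viewer.camera_info(name); K=np.array(c["intrinsics"]); k1=c["k1"]
    if "extrinsics" in c: T=np.array(c["extrinsics"])
    else:
        o=obs; T0=np.eye(4); T0[:3,:3]=R.from_euler('xyz',o["orientation"],degrees=True).as_matrix(); T0[:3,3]=o["tool_pos"]
        T=T0@np.array(c["tool_from_camera"])
    return K,k1,T
def px2w(name,uv,z,obs=None):
    K,k1,T=cam(name,obs)
    d=np.array([k1,0,0,0,0.])
    p=cv2.undistortPoints(np.array(uv,float).reshape(-1,1,2),K,d).reshape(-1,2)
    r=np.c_[p,np.ones(len(p))]@T[:3,:3].T; o=T[:3,3]
    s=(np.asarray(z,float)-o[2])/r[:,2]
    return o+r*s[:,None]
def snap(name,f,crop=None,scale=1):
    im=viewer.snapshot(name)[:,:,::-1]
    cv2.imwrite('pics/raw_'+f,im)
    if crop: u0,v0,u1,v1=crop; im=im[v0:v1,u0:u1]
    if scale!=1: im=cv2.resize(im,None,fx=scale,fy=scale,interpolation=cv2.INTER_CUBIC)
    cv2.imwrite('pics/'+f,im)
E
python3 -c "
from h import *
print(telemetry.get_obs())
snap('top','top1.png',scale=1.4)
print(viewer.camera_info('top'),viewer.camera_info('wrist'))"
```

```text
{'clock': 0.0, 'joint_pos': array([-5.55128703e+01,  2.05919972e+01,  6.32124811e-01, -1.90108808e-02,
       -7.01347502e+01, -1.65055591e+01]), 'qvel': array([ 0.10006964, -0.02214561,  0.00514948, -0.00703506,  0.06716109,
       -0.09946549]), 'tau': array([ 1.29330406e-04, -5.82717454e+01,  2.93064559e+01,  6.99774563e+00,
        6.90743953e-03, -1.82547210e-04]), 'tool_pos': array([ 0.20817818, -0.64157551,  0.2256073 ]), 'orientation': array([ 1.79904199e+02, -9.75073880e-03, -1.62024896e+02]), 'force': array([0.66733653, 0.02011009, 0.26496306]), 'moment': array([ 0.02148951,  0.01028416, -0.00211381]), 'gripper_force': 0.0, 'opening': 0.08794019298480753}
{'intrinsics': array([[475.38266352,   0.        , 280.19689293],
       [  0.        , 475.38266352, 207.77193372],
       [  0.        ,   0.        ,   1.        ]]), 'k1': 0.04645831591063639, 'extrinsics': array([[-0.01855152, -0.98861374,  0.14932751,  0.43015024],
       [-0.99980551,  0.01734346, -0.00938827,  0.00544451],
       [ 0.00669151, -0.14947264, -0.98874322,  0.89351383],
       [ 0.        ,  0.        ,  0.        ,  1.        ]])} {'intrinsics': array([[307.78291898,   0.        , 279.64205128],
       [  0.        , 307.78291898, 204.09708073],
       [  0.        ,   0.        ,   1.        ]]), 'k1': 0.021905430571550064, 'tool_from_camera': array([[ 5.05098802e-04, -9.55544489e-01, -2.94846528e-01,
         8.03245034e-02],
       [ 9.99999864e-01,  5.21749564e-04,  2.21939653e-05,
        -8.00087836e-04],
       [ 1.32628726e-04, -2.94846499e-01,  9.55544622e-01,
        -1.58297800e-01],
       [ 0.00000000e+00,  0.00000000e+00,  0.00000000e+00,
         1.00000000e+00]])}
```

View pics/top1.png

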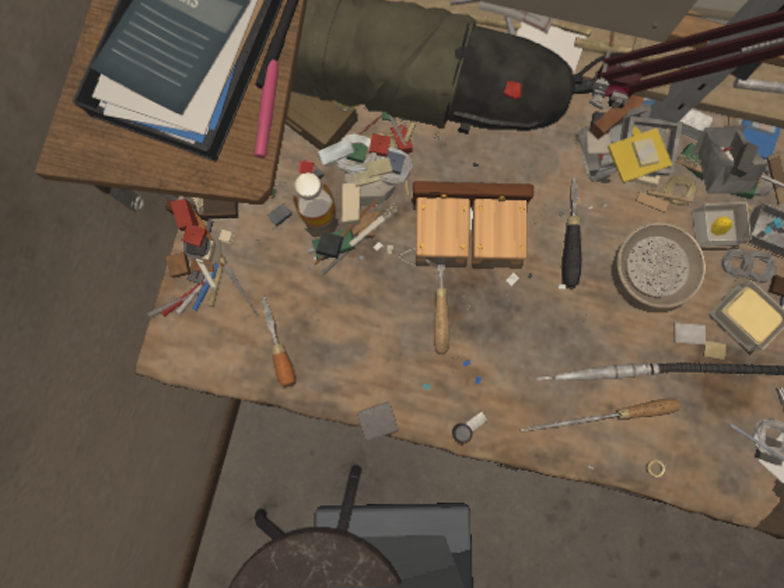

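The graver (orange handle) lies at about (285,382) for the butt and (265,298) for the tip. The file is in the left tunnel, so the right tunnel, at about (499,265), is the empty one. I'll enlarge that area.

```bash
python3 -c "
import cv2
im=cv2.imread('pics/raw_top1.png')
a=cv2.resize(im[205:280,165:225],None,fx=7,fy=7,interpolation=cv2.INTER_CUBIC)
b=cv2.resize(im[125:200,285:385],None,fx=3.7,fy=3.7,interpolation=cv2.INTER_CUBIC)
import numpy as np
c=np.zeros((525,800,3),np.uint8);c[:525,:420]=a;c[:b.shape[0],425:425+b.shape[1]]=b[:, :375]
cv2.imwrite('pics/c1.png',c)"
python3 -c "
from h import *
snap('scene','s1.png',scale=1.4)"
```

```text
(no output)
```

View pics/c1.png

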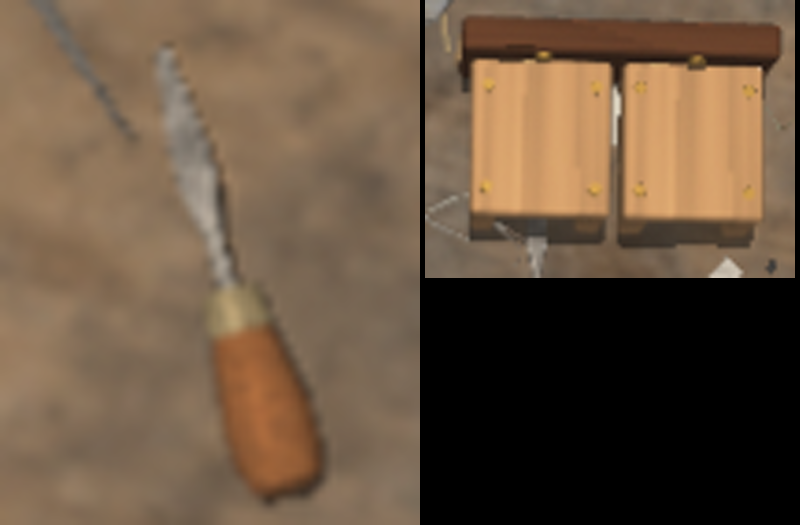

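View pics/s1.png

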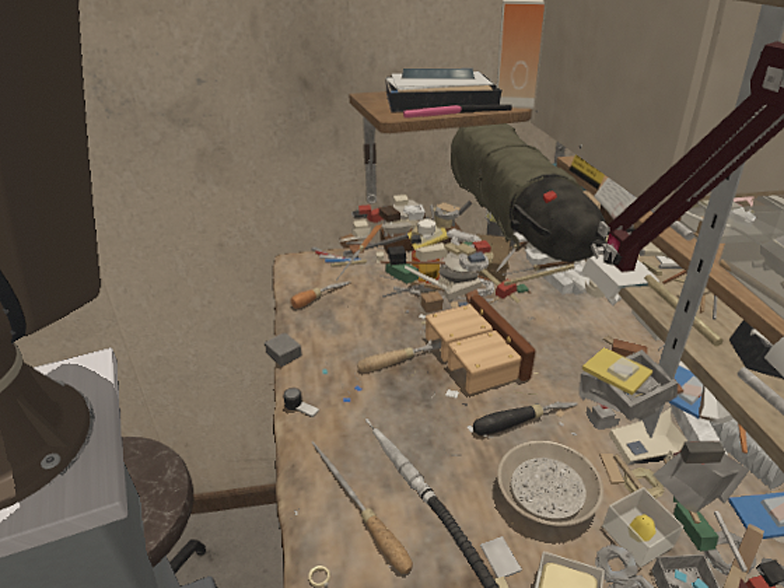

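```bash
python3 -c "
from h import *
np.set_printoptions(precision=4,suppress=True)
f=lambda a:[(165+u/7-.5+.07,205+v/7-.43) for u,v in a]
g=px2w('top',f([(165,48),(240,290),(292,490),(267,400)]),[.006,.011,.011,.011]);print(g)
d=g[0]-g[2];print(np.hypot(*d[:2]),np.degrees(np.arctan2(d[1],d[0])), np.degrees(np.arctan2(*(g[1]-g[2])[1::-1])))
h=lambda a:[(285+(u-425)/3.7-.4,125+v/3.7-.4) for u,v in a]
r=px2w('top',h([(622,217),(760,220),(763,68),(622,65),(471,214),(611,217),(612,64),(471,61)]),[.042]*8);print(r)
print(np.hypot(*(r[0]-r[1])[:2]),np.hypot(*(r[1]-r[2])[:2]))
m=(r[0]+r[1])/2;print('mouth',m)
"
```

```text
[[0.5603 0.1702 0.006 ]
 [0.4946 0.1488 0.011 ]
 [0.442  0.1348 0.011 ]
 [0.4655 0.1415 0.011 ]]
0.12345522583579827 16.65807528682477 14.93218334169194
[[ 0.6022 -0.1087  0.042 ]
 [ 0.5995 -0.1766  0.042 ]
 [ 0.6767 -0.1817  0.042 ]
 [ 0.6795 -0.1115  0.042 ]
 [ 0.605  -0.0343  0.042 ]
 [ 0.6023 -0.1033  0.042 ]
 [ 0.6801 -0.1065  0.042 ]
 [ 0.6829 -0.0361  0.042 ]]
0.06796362163128544 0.07738435199740475
mouth [ 0.6008 -0.1427  0.042 ]
```

```bash
cat >> h.py <<'E'
def rel(p,yaw,p0=None,yaw0=None):
    o=telemetry.get_obs()
    R0=R.from_euler('xyz',o["orientation"],degrees=True) if yaw0 is None else R.from_euler('xyz',[180,0,yaw0],degrees=True)
    p0=o["tool_pos"] if p0 is None else np.array(p0)
    R1=R.from_euler('xyz',[180,0,yaw],degrees=True)
    return np.round(np.r_[R0.inv().apply(np.array(p)-p0),(R0.inv()*R1).as_rotvec()],4).tolist()
E
python3 -c "
from h import *
for p in [(.5,-.25,.226),(.46,.14,.15)]: print(rel(p,-164))"
```

```text
[-0.3984, 0.2825, 0.0001, 0.0015, -0.0002, 0.0345]
[-0.4807, 0.6657, 0.0766, 0.0015, -0.0002, 0.0345]
```

Emit:
carry_out:
  rows:
    - [-0.4, 0.28, 0, 0, 0, 0.034]
    - [-0.4, 0.28, 0, 0, 0, 0.034]
    - [-0.4, 0.28, 0, 0, 0, 0.034]
    - [-0.4, 0.28, 0, 0, 0, 0.034]
    - [-0.4, 0.28, 0, 0, 0, 0.034]
    - [-0.4, 0.28, 0, 0, 0, 0.034]
    - [-0.4, 0.28, 0, 0, 0, 0.034]
    - [-0.4, 0.28, 0, 0, 0, 0.034]
  grip: 1

```text
clock: 1.1
tool_pos: [0.5034, -0.25, 0.2265]
orientation: [180.0, -0.0, -163.9]
force: [0.2, -0.9, -0.7]
opening: 0.0874
gripper_force: 0.0
```

```bash
python3 -c "
from h import *
print(telemetry.get_obs()['orientation'])
for p in [(.46,.14,.15)]: print(rel(p,-164))"
```

```text
[ 1.79990447e+02 -9.89599664e-04 -1.63913269e+02]
[-0.0664, 0.3868, 0.0765, 0.0002, -0.0, 0.0015]
```

Emit:
carry_out:
  rows:
    - [-0.066, 0.387, 0.076, 0, 0, 0]
    - [-0.066, 0.387, 0.076, 0, 0, 0]
    - [-0.066, 0.387, 0.076, 0, 0, 0]
    - [-0.066, 0.387, 0.076, 0, 0, 0]
    - [-0.066, 0.387, 0.076, 0, 0, 0]
    - [-0.066, 0.387, 0.076, 0, 0, 0]
    - [-0.066, 0.387, 0.076, 0, 0, 0]
    - [-0.066, 0.387, 0.076, 0, 0, 0]

```text
clock: 2.1
tool_pos: [0.4583, 0.1394, 0.15]
orientation: [-180.0, -0.1, -163.8]
force: [-0.4, -0.6, 0.1]
opening: 0.0873
gripper_force: 0.0
```

```bash
python3 -c "
from h import *
snap('wrist','w1.png',scale=1.4)"
```

```text
(no output)
```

View pics/w1.png

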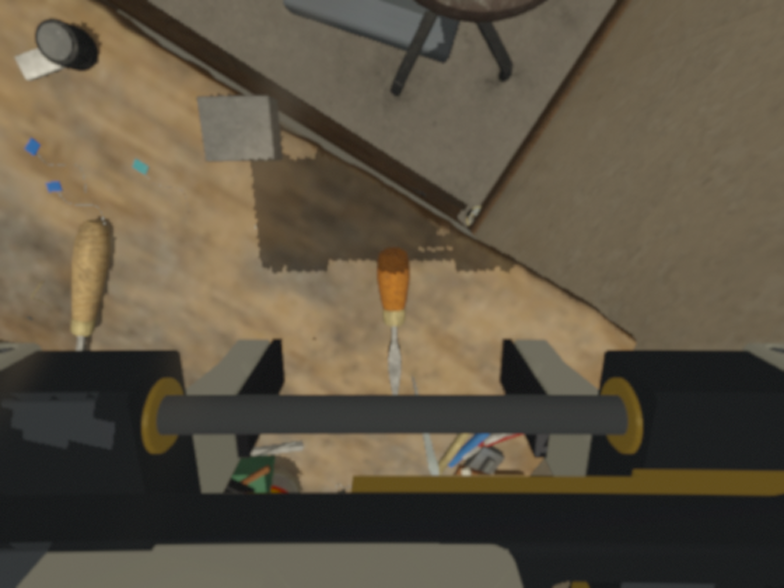

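The wrist view shows the graver centred between the fingers: butt at (393,250), ferrule end at (394,325), blade at about (395,390).

```bash
python3 -c "
from h import *
o=telemetry.get_obs()
uv=np.array([(393,250),(394,325),(394.5,388),(393,285)])/1.4
g=px2w('wrist',uv,[.011,.011,.008,.015],o);print(g.round(4))
d=g[2]-g[0];print(np.degrees(np.arctan2(d[1],d[0])))
print(rel((.463,.1405,.004),-164), o['tool_pos'])"
```

```text
[[0.444  0.1345 0.011 ]
 [0.4984 0.1511 0.011 ]
 [0.5506 0.1667 0.008 ]
 [0.4676 0.1413 0.015 ]]
16.836968778368455
[-0.0051, 0.0007, 0.1462, -0.0004, -0.001, 0.0024] [0.45846875 0.13846478 0.15016197]
```

```bash
python3 -c "
from h import *
print(rel((.4717,.1434,.004),-163.2))"
```

```text
[-0.0142, 0.0011, 0.1461, -0.0004, -0.001, -0.0115]
```

Emit:
carry_out:
  rows:
    - [-0.014, 0.001, 0.05, 0, 0, -0.011]
    - [-0.014, 0.001, 0.09, 0, 0, -0.011]
    - [-0.014, 0.001, 0.12, 0, 0, -0.011]
    - [-0.014, 0.001, 0.138, 0, 0, -0.011]
    - [-0.014, 0.001, 0.145, 0, 0, -0.011]
    - [-0.014, 0.001, 0.145, 0, 0, -0.011]
    - [-0.014, 0.001, 0.145, 0, 0, -0.011]

```text
clock: 3.02
tool_pos: [0.4727, 0.1429, 0.0064]
orientation: [180.0, 0.1, -163.4]
force: [-0.6, -0.2, 1.5]
opening: 0.0878
gripper_force: 0.0
```

Emit:
carry_out:
  rows:
    - [0, 0, 0, 0, 0, 0]
    - [0, 0, 0, 0, 0, 0]
    - [0, 0, 0, 0, 0, 0]
    - [0, 0, 0, 0, 0, 0]
    - [0, 0, 0, 0, 0, 0]
    - [0, 0, 0, 0, 0, 0]
    - [0, 0, 0, 0, 0, 0]
    - [0, 0, 0, 0, 0, 0]
  grip: -1

```text
clock: 4.03
tool_pos: [0.4721, 0.1428, 0.0055]
orientation: [180.0, -0.0, -163.3]
force: [0.1, 0.8, 0.3]
opening: 0.0214
gripper_force: 30.0
```

Emit:
carry_out:
  rows:
    - [0, 0, -0.03, 0, 0, 0]
    - [0, 0, -0.07, 0, 0, 0]
    - [0, 0, -0.08, 0, 0, 0]
    - [0, 0, -0.08, 0, 0, 0]

```text
clock: 4.53
tool_pos: [0.4722, 0.1429, 0.0859]
orientation: [180.0, 0.1, -163.3]
force: [-0.4, 0.6, 0.4]
opening: 0.0214
gripper_force: 30.0
```

```bash
python3 -c "
from h import *
print(rel((.475,-.138,.085),177.8),telemetry.get_obs()['opening'])"
```

```text
[0.0778, -0.27, 0.0006, 0.0009, 0.0011, 0.329] 0.021409514585341717
```

Emit:
carry_out:
  rows:
    - [0.012, -0.04, 0, 0, 0, 0.05]
    - [0.024, -0.085, 0, 0, 0, 0.1]
    - [0.037, -0.13, 0, 0, 0, 0.16]
    - [0.05, -0.175, 0, 0, 0, 0.22]
    - [0.063, -0.22, 0, 0, 0, 0.28]
    - [0.075, -0.26, 0, 0, 0, 0.32]
    - [0.078, -0.27, 0, 0, 0, 0.329]
    - [0.078, -0.27, 0, 0, 0, 0.329]

```text
clock: 5.52
tool_pos: [0.474, -0.1387, 0.0844]
orientation: [-180.0, -0.1, 177.7]
force: [0.0, -1.0, -0.7]
opening: 0.0213
gripper_force: 30.0
```

```bash
python3 -c "
from h import *
o=telemetry.get_obs()
print(rel((.481,-.1381,.0075),177.8),o['tool_pos'],o['orientation'])
snap('top','t2.png',(250,110,410,260),5)"
python3 - <<'E'
import cv2
im=cv2.imread('pics/t2.png');cv2.imwrite('pics/t2.png',im[:600,:800])
E
```

```text
[-0.0072, 0.0009, 0.0769, -0.0001, -0.0021, -0.0013] [ 0.47396903 -0.13868731  0.08438899] [-1.79992939e+02 -1.20452995e-01  1.77728096e+02]
```

```bash
python3 -c "
import cv2
im=cv2.imread('pics/raw_t2.png'); cv2.imwrite('pics/t2.png',cv2.resize(im[110:260,230:430],None,fx=4,fy=4,interpolation=cv2.INTER_CUBIC))"
```

```text
(no output)
```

View pics/t2.png

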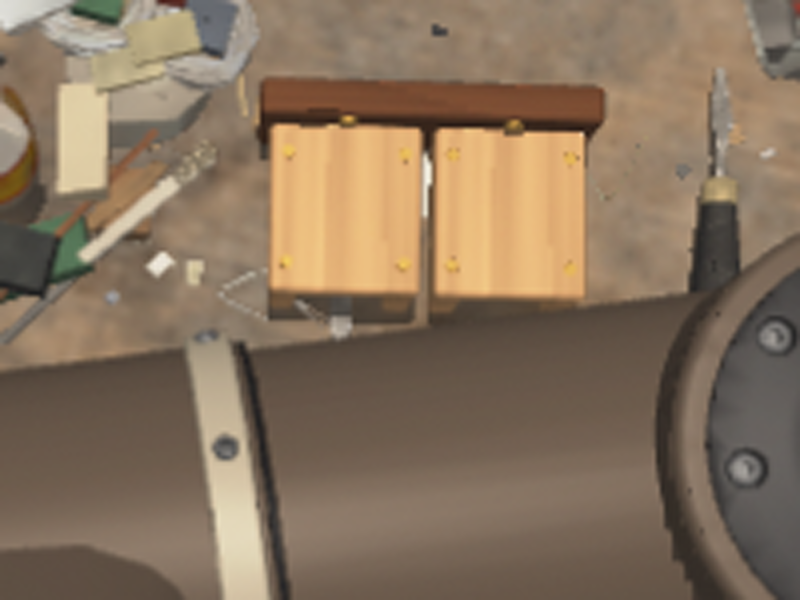

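The arm hides the graver in the top view. The rack corners, (433,297) and (585,298), agree with the first measurement. I'll go down in front of the mouth and check with the scene camera.

Emit:
carry_out:
  rows:
    - [-0.003, 0, 0.03, 0, 0, 0]
    - [-0.006, 0.001, 0.055, 0, 0, 0]
    - [-0.007, 0.001, 0.07, 0, 0, 0]
    - [-0.007, 0.001, 0.076, 0, 0, 0]
    - [-0.007, 0.001, 0.077, 0, 0, 0]
    - [-0.007, 0.001, 0.077, 0, 0, 0]

```text
clock: 6.32
tool_pos: [0.4823, -0.1374, 0.0092]
orientation: [180.0, 0.1, 177.8]
force: [1.2, 0.6, -0.7]
opening: 0.0216
gripper_force: 30.0
```

```bash
python3 -c "
from h import *
o=telemetry.get_obs()
print(o['tool_pos'],o['orientation'],o['force'])
snap('scene','s2.png'); viewer.snapshot
im=cv2.imread('pics/raw_s2.png')[170:320,220:420]
a=cv2.resize(im,None,fx=4,fy=4,interpolation=cv2.INTER_CUBIC)
cv2.imwrite('pics/s2.png',a)"
```

```text
[ 0.48228079 -0.13741688  0.00919643] [1.79995036e+02 6.33414503e-02 1.77825456e+02] [ 1.23345043  0.61537841 -0.68031182]
```

View pics/s2.png

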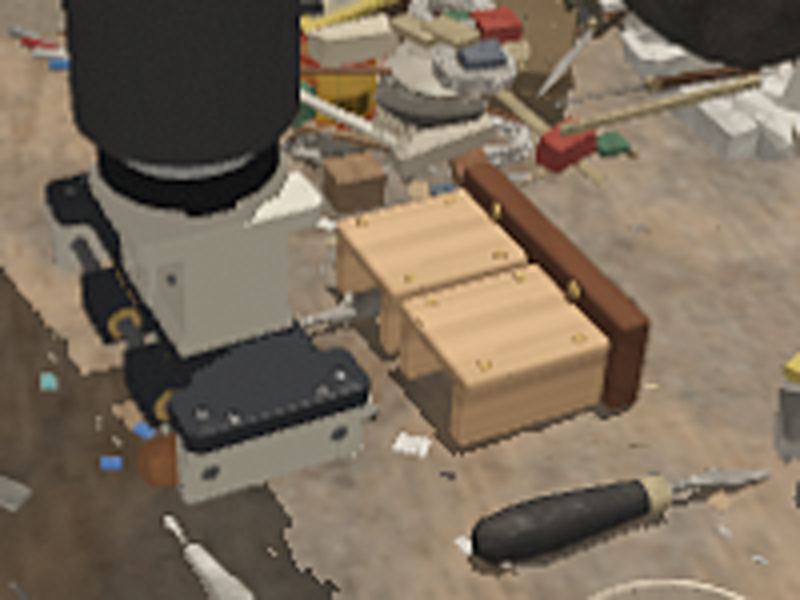

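```bash
python3 -c "
from h import *
K,k1,T=cam('scene')
Ti=np.linalg.inv(T)
P=np.array([(.577,-.1413,.01),(.601,-.1427-.033,0),(.601,-.1427-.033,.042),(.601,-.1427+.033,.042),(.452,-.1365,.014)])
rv=cv2.Rodrigues(Ti[:3,:3])[0]
p=cv2.projectPoints(P,rv,Ti[:3,3],K,np.array([k1,0,0,0,0.]))[0][:,0]
print(((p-[220,170])*4).round(0))"
```

```text
[[380. 402.]
 [458. 445.]
 [464. 379.]
 [393. 301.]
 [139. 468.]]
```

The tip shows at about (376,407), within a few pixels of its predicted (380,402), and the rack edge matches too. Inserting now.

Emit:
carry_out:
  rows:
    - [-0.01, -0.001, 0.001, 0, 0, 0]
    - [-0.02, -0.001, 0.001, 0, 0, 0]
    - [-0.03, -0.001, 0.001, 0, 0, 0]
    - [-0.04, -0.001, 0.001, 0, 0, 0]
    - [-0.05, -0.001, 0.001, 0, 0, 0]
    - [-0.05, -0.001, 0.001, 0, 0, 0]

```text
clock: 7.12
tool_pos: [0.5326, -0.1404, 0.0074]
orientation: [-180.0, 0.0, 177.8]
force: [0.2, -0.5, -1.5]
opening: 0.0214
gripper_force: 30.0
```

Emit:
carry_out:
  rows:
    - [-0.01, 0, 0, 0, 0, 0]
    - [-0.02, 0, 0, 0, 0, 0]
    - [-0.03, 0, 0, 0, 0, 0]
    - [-0.04, 0, 0, 0, 0, 0]
    - [-0.047, 0, 0, 0, 0, 0]
    - [-0.047, 0, 0, 0, 0, 0]

```text
clock: 7.88
tool_pos: [0.5792, -0.1422, 0.0074]
orientation: [-180.0, 0.0, 177.8]
force: [-0.5, 0.7, -0.6]
opening: 0.0213
gripper_force: 30.0
```

```bash
python3 -c "
from h import *
o=telemetry.get_obs()
print(o['tool_pos'],o['orientation'],o['force'])
snap('scene','s3.png')
im=cv2.imread('pics/raw_s3.png')[170:320,220:420]
a=cv2.resize(im,None,fx=4,fy=4,interpolation=cv2.INTER_CUBIC)
cv2.imwrite('pics/s3.png',a)"
```

```text
[ 0.57917158 -0.14223938  0.00741505] [-1.79999214e+02  1.47047902e-03  1.77809184e+02] [-0.48242517  0.67636807 -0.57188757]
```

View pics/s3.png

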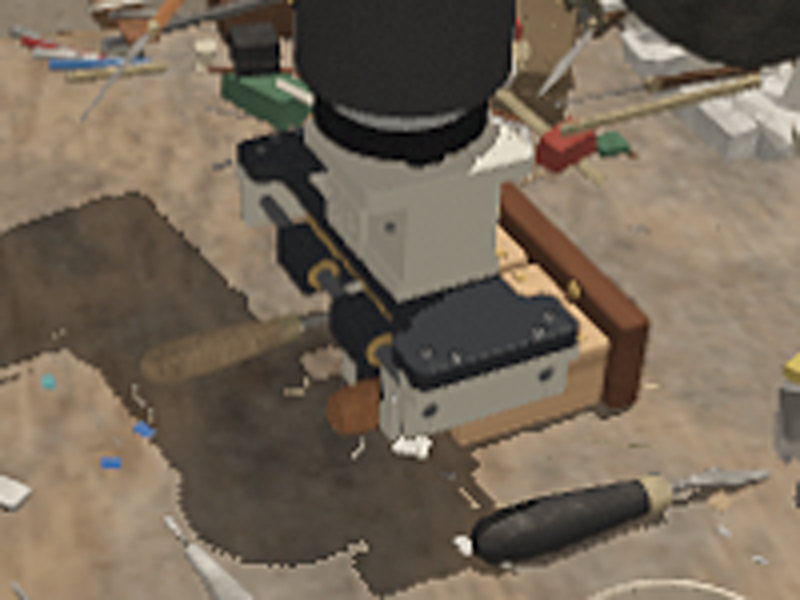

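The blade is in with no contact force, and the handle sticks out at (355,405). I'll lower it 2 mm, open partway to stay clear of the file, then rise.

Emit:
carry_out:
  rows:
    - [0, 0, 0.001, 0, 0, 0]
    - [0, 0, 0.002, 0, 0, 0]
    - [0, 0, 0.002, 0, 0, 0]
    - [0, 0, 0.002, 0, 0, 0]

```text
clock: 8.43
tool_pos: [0.5787, -0.1422, 0.0056]
orientation: [180.0, 0.0, 177.8]
force: [-0.2, -0.6, -0.6]
opening: 0.0211
gripper_force: 30.0
```

Emit:
carry_out:
  rows:
    - [0, 0, 0, 0, 0, 0]
    - [0, 0, 0, 0, 0, 0]
    - [0, 0, 0, 0, 0, 0]
    - [0, 0, 0, 0, 0, 0]
    - [0, 0, 0, 0, 0, 0]
  grip: 0

```text
clock: 9.05
tool_pos: [0.5787, -0.1422, 0.0056]
orientation: [-180.0, 0.0, 177.8]
force: [-0.4, 0.3, 0.1]
opening: 0.0439
gripper_force: 0.0
```

Emit:
carry_out:
  rows:
    - [0, 0, -0.02, 0, 0, 0]
    - [0, 0, -0.05, 0, 0, 0]
    - [0, 0, -0.1, 0, 0, 0]
    - [0, 0, -0.15, 0, 0, 0]
    - [0.06, 0, -0.15, 0, 0, 0]
    - [0.12, 0, -0.15, 0, 0, 0]
    - [0.12, 0, -0.15, 0, 0, 0]

```text
clock: 9.93
tool_pos: [0.4546, -0.1377, 0.1559]
orientation: [180.0, -0.0, 177.8]
force: [1.5, 0.1, 0.1]
opening: 0.044
gripper_force: 0.0
```

```bash
python3 -c "
from h import *
snap('scene','s4.png')
im=cv2.imread('pics/raw_s4.png')[170:320,220:420]
a=cv2.resize(im,None,fx=4,fy=4,interpolation=cv2.INTER_CUBIC)
cv2.imwrite('pics/s4.png',a)"
```

```text
(no output)
```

View pics/s4.png

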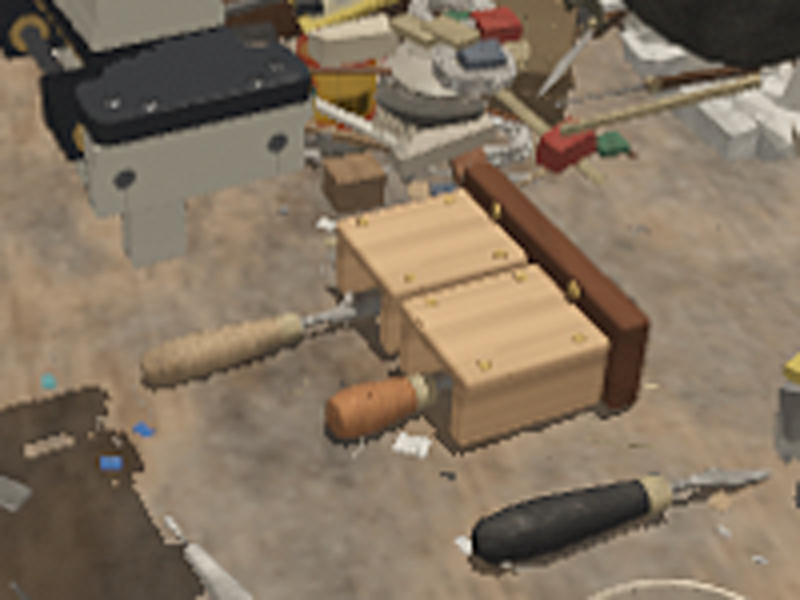

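The graver lies in the right tunnel: butt at (328,415), ferrule end at about (435,385). The file is unmoved. I'll check the depth in numbers.

```bash
python3 -c "
from h import *
K,k1,T=cam('scene')
Ti=np.linalg.inv(T)
P=np.array([(.5487,-.1407,.011),(.601,-.1427,.011),(.604,-.1428,.016),(.601,-.1427-.033,0),(.601,-.1427-.033,.042)])
p=cv2.projectPoints(P,cv2.Rodrigues(Ti[:3,:3])[0],Ti[:3,3],K,np.array([k1,0,0,0,0.]))[0][:,0]
print(((p-[220,170])*4).round(0))
b=px2w('scene',np.array([(329,412),(436,385)])/4+[220,170],[.011,.013]);print(b)"
```

```text
[[328. 417.]
 [424. 388.]
 [430. 378.]
 [458. 445.]
 [464. 379.]]
[[ 0.5505559  -0.13789831  0.011     ]
 [ 0.60592499 -0.14561316  0.013     ]]
```

```bash
python3 -c "
from h import *
print(workorder.close_job())"
```

```text
the job is handed in; nothing more can be done
None
```

The graver is back in the empty right-hand tunnel: blade fully under the roof, handle sticking out at the front, gripper released and clear. The file wasn't touched, and the job was handed in after about 10 s of robot time (the hand-in gave no verdict).

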